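# Close a laminated bowl blank on its contrast strip

## Task

Take the dark strip from its rack, stand it on the blue jig in whichever gap beside the bolted black block is wide enough for it, centred and flush against the black block, and let go. Then push the loose board on that side up to it until the strip is sandwiched flush, and finish while still holding the board pressed there firmly (about 10 N), not touching the strip. Leave the board at the narrow gap and the jar, bowl and gouge alone.

Things in the scene. Friction and masses are not known exactly. Their poses are not given: they have to be found in the camera images.
- bed: Jig bed: blue flat iron plate, fixed, 150 mm along its x, 310 mm along its y, 14 mm thick. Origin at the centre of its underside, on the table; top face 14 mm above. The row right board, black block, left board lies along its y axis; its +y is the left board's side. It may be yawed up to 0.25 rad.
- block: Black block bolted to the bed, immovable: 110 mm along its x, 50 mm along its y, 45 mm tall. Origin at the centre of its underside (on the bed's top). Axes parallel to the bed's. It is bolted 10 mm to one side or the other of the bed's middle, so the gap between its +y face and the left board and the gap between its -y face and the right board differ: one is 27 to 33 mm, the other 7 to 13 mm.
- left_board_center (a point): Centre of the left pale wooden board, loose on the bed at the block's +y side: 110 mm along its x, 50 mm along its y (towards the block), 45 mm tall, 0.15 to 0.3 kg. The centre is 22.5 mm above the bed's top. Slightly askew to the block (up to 0.04 rad). Slides under a light push.
- right_board_center (a point): Centre of the right pale wooden board, the same as the left one, loose on the bed at the block's -y side.
- strip_center (a point): Centre of the dark walnut strip, loose: 90 mm along its x, 18 mm thick along its y, 95 mm tall along its z; about 0.1 kg. It starts upright in the slot of the plywood rack, its underside 10 mm above the table; the centre is 47.5 mm above its underside. Gripped across its thickness close below its top edge, the fingertips stay above the 45 mm tall block and boards when it stands on the bed.
- rack: Plywood rack, fixed on the table, to the left or the right of the jig: 130 mm along its x, 60 mm along its y, 40 mm tall, with a 22 mm wide slot, 30 mm deep, along its x that holds the strip upright. Origin at the centre of its underside.
- wax_jar: Amber jar with brass cap, bystander, 64 mm across, 70 mm tall, on the side of the jig away from the rack. Origin at the centre of its underside.
- bowl: Small turned wooden bowl, bystander, 120 mm across, 50 mm tall. Origin at the centre of its underside.
- gouge: Turning gouge with pale handle and steel blade, bystander, lying on the table beyond the jig: 285 mm along its x, 26 mm wide, 22 mm high. Origin at the joint of handle and blade, on the underside; blade along +x.

How it is judged:
On the way:
1. the strip stands upright on the bed in the wide gap, its face flush against the black block (within 4 mm) (((y of strip_center in the frame of block between 0.031 and 0.038 m and x of strip_center in the frame of block between -0.02 and 0.02 m and z of strip_center in the frame of block below 0.0525 m and angle between the y axis of strip_center and the y axis of block, either way round below 0.07 rad) or (y of strip_center in the frame of block between -0.038 and -0.031 m and x of strip_center in the frame of block between -0.02 and 0.02 m and z of strip_center in the frame of block below 0.0525 m and angle between the y axis of strip_center and the y axis of block, either way round below 0.07 rad))), for 0.2 s.
At the end, for the whole second after the job is handed in: Strip on the bed (5 mm) flush on the block (3 mm, 0.07 rad), wide-side board flush on the strip (3.5 mm, 0.05 rad), both within 20 mm of centred along the block; robot presses the board, over 3 N from board to strip to block; fingers off the strip; all still (((y of strip_center in the frame of block between 0.031 and 0.037 m and x of strip_center in the frame of block between -0.02 and 0.02 m and z of strip_center in the frame of block below 0.0525 m and angle between the y axis of strip_center and the y axis of block, either way round below 0.07 rad and y of left_board_center in the frame of block between 0.064 and 0.0715 m and x of left_board_center in the frame of block between -0.02 and 0.02 m and z of left_board_center in the frame of block below 0.0275 m and angle between the y axis of left_board_center and the y axis of block, either way round below 0.05 rad and contact force between left_board and strip above 3 N and contact force between strip and block above 3 N and contact force between the fingers and strip below 0.5 N and contact force between any of the fingers, the arm and left_board above 3 N and linear speed of each of left_board, strip below 0.01 m/s) or (y of strip_center in the frame of block between -0.037 and -0.031 m and x of strip_center in the frame of block between -0.02 and 0.02 m and z of strip_center in the frame of block below 0.0525 m and angle between the y axis of strip_center and the y axis of block, either way round below 0.07 rad and y of right_board_center in the frame of block between -0.0715 and -0.064 m and x of right_board_center in the frame of block between -0.02 and 0.02 m and z of right_board_center in the frame of block below 0.0275 m and angle between the y axis of right_board_center and the y axis of block, either way round below 0.05 rad and contact force between right_board and strip above 3 N and contact force between strip and block above 3 N and contact force between the fingers and strip below 0.5 N and contact force between any of the fingers, the arm and right_board above 3 N and linear speed of each of right_board, strip below 0.01 m/s))); the arm keeps its last pose, push and grip.
It fails at once if the board on the narrow side is moved more than 8 mm ((y of block in the frame of bed above 0 m and distance of left_board_center from where it was at the start of the episode above 0.008 m) or (y of block in the frame of bed below 0 m and distance of right_board_center from where it was at the start of the episode above 0.008 m)).
It fails at once if a bystander is moved more than 25 mm (distance of any of bowl, gouge, wax_jar from where it was at the start of the episode above 0.025 m).
It fails at once if the strip is crushed against the block with more than 60 N (contact force between strip and block above 60 N).
It also fails if it takes over 58 s, if anything falls off the work surface, if the arm or the gripper's body presses on something with over 40 N, if the wrist force passes 120 N, or if a joint passes its speed limit or range.

## Robot

A 7-joint arm with a two-finger parallel gripper is mounted at the origin on the work surface. World frame = base frame: x ahead of the robot, y to its left, z up, the work surface at z = 0. Lengths are in m, angles in rad, forces in N, time in s.
With the tool pointing down it reaches from about 0.35 to 0.9 m from the base axis. Payload 19.9 kg.
Tool frame: the origin (TCP) lies between the finger pads; the fingertips stand 22 mm ahead of it and the grasp point (between the pads) lies 3 mm ahead of it; z points along the fingers, y is the line along which they close (so a half turn about z gives the same grasp; the last joint's range is limited). The gripper opens to 94 mm and grips with 3 to 60 N. Pads are 16 mm wide; open, the fingers measure 119 mm over their backs; the gripper's body (75 mm by 177 mm) begins 78 mm behind the grasp point.
Start: joints at [-1.246, 0.417, -0.01, 1.614, 0.005, 1.111, -0.053], TCP at [0.224, 0.583, 0.227] pointing down, gripper open.
Joint ranges: [-2.81, 2.81], [-0.39, 2.02], [-1.27, 1.25], [0.06, 2.57], [-1.19, 4.33], [0.19, 2], [-2.82, 2.82]. Speed limits (rad/s): [1.89, 1.89, 2.39, 2.39, 3.01, 3.01, 3.01].

## Interface

Orientations are given as a unit quaternion [x, y, z, w].
In Python, from workcell import arm, grab_frame, camera_params, workorder, look_for, cut_out gives the robot as it stands. The module is installed in compiled form; this text tells all that it offers.
- The arm moves only by the shell command python3 -m creep 'ROWS' [FORCE]. ROWS is JSON, one flat list of numbers, 5 for each row, row after row: the shift along the tool's x, y, z in mm, then the turn about the tool's z in degrees, then the finger opening in mm, from 0 to 94. In form: [tx, ty, tz, turn, fingers, tx, ty, tz, turn, fingers, ...]. A call has 1 to 10 rows; each row shifts and turns the commanded pose from where the row before left it, along the tool's axes as they then stand; what a row does not reach is not made up. A row lasts 1/8 s, in which the tool goes at most 62.5 mm and 10.7 degrees, less where a joint would pass 70% of its speed; a pose out of reach is approached as far as the arm can. A call with a gripper value outside its range is refused whole. The fingers move at their own pace and stop on an object; FORCE is the grip in N (left out, the last holds). Time passes only in rows, so rows that do not move let the fingers close. It gives the time, the measured TCP pose, the force and the opening at its end, in the units of the state.
- arm.get_obs(): the state, without advancing time (a new reading comes with each control period).
- grab_frame(name): name is "side" or "top" or "wrist"; returns (picture, depth): 400x640x3 uint8, red, green, blue; 400x640 float32, m along the optical axis (not along the pixel's ray), 0 where there is no reading.
- camera_params(name): a dict with "vfov" (degrees; the focal length in pixels is half the picture's height over the tangent of half this angle, whatever the lens; pixels are square), "cx", "cy" (the principal point, pixels), "world_to_cam" (4x4, takes a point from world to camera coordinates); the wrist camera has in their place "mount" (4x4, takes a point from camera to tool coordinates, whose origin is the TCP and whose axes are the flange's). Camera axes: x right, y down, z forward; pixel columns grow to the right and rows downward; lengths in m; the calibration is good to about 2 mm. A picture is of the moment at which its call begins: read the wrist's pose just before it. camera_params takes no time and is no camera call.
- workorder.close_job(): hands the job in, once; it reports no verdict.
Trained networks look in the newest picture that a camera, given by its name, has taken for a name from the list of things; names that differ only in an ending like _2 or _b are one class to them, and where a whole thing is asked for, a point or a joint stands for the part that bears it (a point fixed in the world has none). Each returns a list of dicts, best first, with "score" (0 to 1); they miss things now and then, are a little off and sometimes report something else, mostly with a low value. They report only what shows in the picture. A call takes as long as a camera call.
- look_for(camera, query): "position" ([x, y, z] in m, in world coordinates, good to about 4 mm: the middle of the surface that is visible of it).
- cut_out(camera, query): "region" (400x640 bool, what is visible of it).
The state is a dict: "t": time; "q": joint angles; "qvel": joint speeds; "joint_efforts": joint torques, N m; "ee_pos": TCP position; "eef_rot": TCP orientation; "wrist_force": force on the tool from outside, world axes, zero at the start; "wrist_torque": the same for the moment, N m; "opening": finger opening in m.
Only numpy, scipy, OpenCV 4.12 (cv2) and the standard library are available. Lean on these libraries where they do the work, as an engineer would, in place of code of your own. Each camera call takes 0.05 s, during which the arm holds its last target. There are 200 camera calls.

## Working session

There is one attempt and no reset: what is moved stays moved. The work goes in short steps, Python scripts to look and compute and a shell command to move; the robot and the scene stay as the last step left them, time stands still between calls to the robot, and variables do not carry over. Pictures are saved under pics/ and viewed, on a budget of 10 in all, crops included, one or two more only if the job needs it, and the job is handed in when it is done.

```bash
mkdir -p pics; cat > h.py <<'E'
import numpy as np, cv2
from workcell import arm, grab_frame, camera_params, workorder, look_for, cut_out
from scipy.spatial.transform import Rotation as R
def tool():
    o=arm.get_obs(); T=np.eye(4); T[:3,:3]=R.from_quat(o['eef_rot']).as_matrix(); T[:3,3]=o['ee_pos']; return T
def cloud(cam):
    p=camera_params(cam); T=tool(); im,d=grab_frame(cam)
    f=200/np.tan(np.radians(p['vfov'])/2)
    v,u=np.mgrid[0:400,0:640]
    c=np.stack([(u-p['cx'])/f*d,(v-p['cy'])/f*d,d,np.ones_like(d)],-1)
    M=T@p['mount'] if cam=='wrist' else np.linalg.inv(p['world_to_cam'])
    return im,d,(c@M.T)[...,:3]
def save(n,im): cv2.imwrite('pics/'+n,im[...,::-1])
E
python3 - <<'E'
from h import *
print(arm.get_obs()); print(camera_params('top'))
im,d,P=cloud('top'); im2,d2,P2=cloud('side')
save('a.png',np.vstack([cv2.resize(im,(480,300)),cv2.resize(im2,(480,300))]))
np.savez('top.npz',im=im,P=P,d=d)
for q in ['bed','block','left_board_center','right_board_center','strip_center','rack','wax_jar','bowl','gouge']:
    for c in ['top']:
        print(q,c,[(np.round(r['position'],3),round(r['score'],2)) for r in look_for(c,q)[:2]])
        r=cut_out(c,q)
        if r:
            m=r[0]['region']&(d>0); pts=P[m]; z=pts[:,2]
            k=pts[z>np.percentile(z,90)-.006][:,:2].astype(np.float32)
            print('   ',m.sum(),np.round(np.percentile(z,90),3),'%s %s %.1f'%tuple([np.round(cv2.minAreaRect(k)[0],3),np.round(cv2.minAreaRect(k)[1],3),cv2.minAreaRect(k)[2]]))
E
```

```text
{'t': 0.0, 'q': array([-1.2454682 ,  0.41800835, -0.01031749,  1.61414302,  0.00469566,
        1.1106754 , -0.05298843]), 'qvel': array([-2.29193310e-04, -5.66289928e-04,  2.49066964e-04, -6.80928162e-05,
        1.09703900e-03, -1.13251397e-03, -1.50140655e-04]), 'joint_efforts': array([-2.22595867e-03, -8.51252675e+01,  6.37295097e-01, -4.25988686e+01,
       -4.89596638e-02,  1.88111037e-02,  1.41658270e-04]), 'ee_pos': array([0.22404135, 0.5831086 , 0.22681684]), 'eef_rot': array([ 1.82372159e-01,  9.83229388e-01, -6.00938887e-04, -7.04733017e-05]), 'wrist_force': array([-0.62912301,  0.20454424, -0.32570923]), 'wrist_torque': array([-0.06241219, -0.01505288,  0.02126456]), 'opening': 0.09414640048167056}
{'vfov': 57.011094859770026, 'cx': 321.54906840800396, 'cy': 202.81257866218388, 'world_to_cam': array([[ 0.01508491, -0.99988436, -0.00192792, -0.01112509],
       [-0.98327131, -0.01448418, -0.18157022,  0.61872695],
       [ 0.1815213 ,  0.00463464, -0.98337609,  0.81079851],
       [ 0.        ,  0.        ,  0.        ,  1.        ]])}
bed top [(array([ 0.516, -0.022,  0.0
[... 217 characters left out ...]
]
    1073 0.061 [0.514 0.068] [0.108 0.05 ] 0.2
right_board_center top [(array([ 0.505, -0.068,  0.06 ]), 0.89)]
    1092 0.061 [ 0.51  -0.072] [0.049 0.11 ] 89.8
strip_center top [(array([ 0.488, -0.324,  0.097]), 0.92)]
    838 0.106 [ 0.489 -0.327] [0.019 0.09 ] 88.5
rack top [(array([ 0.518, -0.311,  0.036]), 0.72)]
    961 0.061 [0.515 0.008] [0.103 0.049] 1.1
wax_jar top [(array([0.473, 0.288, 0.072]), 0.91)]
    740 0.071 [0.472 0.296] [0.053 0.055] 1.0
bowl top [(array([0.674, 0.314, 0.025]), 0.93), (array([0.476, 0.286, 0.071]), 0.56)]
    1832 0.049 [0.662 0.31 ] [0.116 0.116] 31.9
gouge top [(array([ 0.789, -0.082,  0.015]), 0.85)]
    858 0.023 [ 0.764 -0.077] [0.025 0.278] 82.5
```

View pics/a.png

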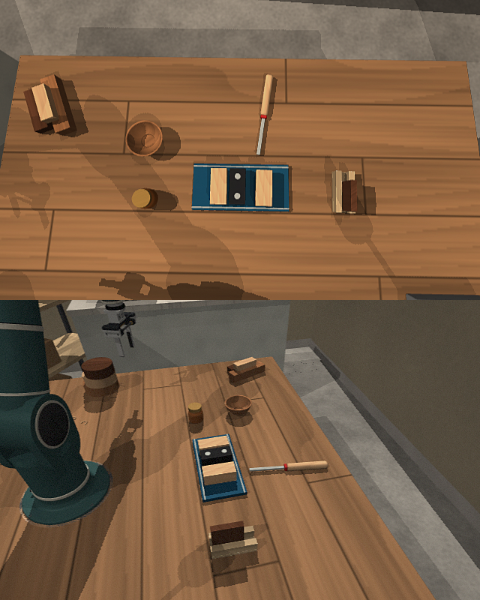

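The top view shows the jig at yaw of about 0. The block is offset to +y, so the wide gap is the right one (-y, about 31 mm). The strip is in its rack at about (0.489, -0.327). I'll square the tool to the world and swing over to the rack.

```bash
python3 -m creep '[0,0,0,-10.5,94, 0,0,0,-10.5,94, -28,-40,0,0,94, -28,-40,0,0,94, -28,-40,0,0,94, -28,-40,0,0,94, -28,-40,0,0,94, -28,-40,0,0,94, -28,-40,0,0,94, -28,-40,0,0,94]'; python3 -m creep '[-10,-45,0,0,94, -10,-45,0,0,94, -10,-45,0,0,94, -10,-45,0,0,94, 0,-45,0,0,94, 0,-45,0,0,94, 0,-45,0,0,94, 0,-45,0,0,94, 0,-45,0,0,94, 0,-45,0,0,94]'
```

```text
t: 2.25
ee_pos: [0.4488, 0.262, 0.2277]
eef_rot: [0.0, 1.0, 0.0, 0.0]
wrist_force: [0.3, 0.7, -0.1]
opening: 0.0941
t: 3.5
ee_pos: [0.4878, -0.1881, 0.2277]
eef_rot: [0.0, 1.0, -0.0, 0.0]
wrist_force: [0.4, -0.7, -0.0]
opening: 0.0941
```

```bash
python3 -m creep '[0,-46,0,0,94, 0,-46,0,0,94, 0,-46,0,0,94, 0,0,0,0,94]'; python3 - <<'E'
from h import *
print(np.round(camera_params('wrist')['mount'],3))
im,d,P=cloud('wrist'); save('b.png',im)
np.savez('w1.npz',im=im,P=P,d=d)
for q in ['strip_center','rack']:
    r=cut_out('wrist',q)
    if r:
        m=r[0]['region']&(d>0); pts=P[m]; z=pts[:,2]
        zt=np.percentile(z,95) ; k=pts[abs(z-zt)<.004][:,:2].astype(np.float32)
        print(q,m.sum(),zt,len(k),cv2.minAreaRect(k), k.mean(0))
E
```

```text
t: 4.0
ee_pos: [0.4867, -0.3281, 0.2274]
eef_rot: [0.002, 1.0, -0.001, -0.0]
wrist_force: [-0.6, 0.9, -0.7]
opening: 0.0942
[[ 0.001 -0.959 -0.285  0.083]
 [ 1.     0.001 -0.     0.001]
 [ 0.    -0.285  0.959 -0.158]
 [ 0.     0.     0.     1.   ]]
strip_center 1500 0.10686126004693443 1350 ((0.48964962363243103, -0.32846301794052124), (0.017958804965019226, 0.09011279791593552), 88.03460693359375) [ 0.48733684 -0.32842597]
rack 3027 0.04198784124525796 2770 ((0.5029058456420898, -0.32875949144363403), (0.05986745283007622, 0.1288646161556244), 88.15776062011719) [ 0.49907205 -0.32909638]
```

View pics/b.png

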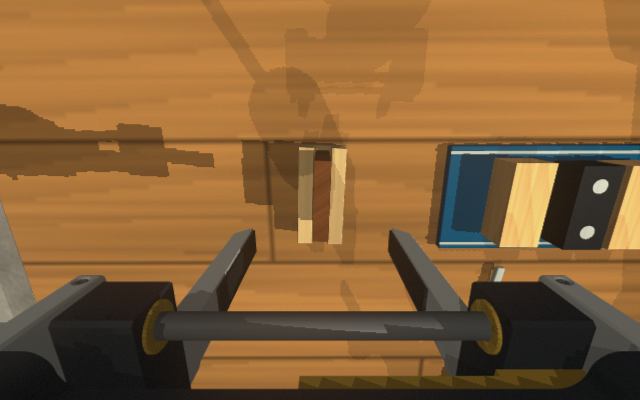

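The wrist view shows the strip upright in the rack slot at pixels (322, 200), centred between the fingers, with its yaw about -2°. I'll descend and grip.

```bash
python3 -m creep '[-3,0,33,2,94, 0,0,33,0,94, 0,0,33,0,94, 0,0,33,0,94, 0,0,0,0,50, 0,0,0,0,15, 0,0,0,0,8, 0,0,0,0,8, 0,0,0,0,8, 0,0,0,0,8]' 25
```

```text
t: 5.4
ee_pos: [0.4909, -0.3247, 0.0956]
eef_rot: [0.018, 1.0, -0.0, 0.0]
wrist_force: [0.2, -0.6, 0.4]
opening: 0.0374
```

```bash
python3 -m creep '[0,0,0,0,8, 0,0,0,0,8, 0,0,0,0,8, 0,0,0,0,8, 0,0,0,0,8, 0,0,0,0,8]' 25
```

```text
t: 6.15
ee_pos: [0.4907, -0.3258, 0.0956]
eef_rot: [0.018, 1.0, -0.001, 0.0]
wrist_force: [0.4, -5.8, -2.5]
opening: 0.0183
```

```bash
python3 -m creep '[0,0,-25,0,8, 0,0,-40,0,8, 0,0,-40,0,8, 0,0,-15,-2,8, -4,45,0,0,8, -4,45,0,0,8, -4,45,0,0,8, -4,45,0,0,8, -4,25,0,0,8, 0,0,0,0,8]'; python3 - <<'E'
from h import *
print(arm.get_obs()['opening'])
im,d,P=cloud('wrist'); save('c.png',im)
np.savez('w2.npz',im=im,P=P,d=d)
for q in ['block','right_board_center','left_board_center','strip_center']:
    r=cut_out('wrist',q)
    if r:
        m=r[0]['region']&(d>0); pts=P[m]; z=pts[:,2]
        zt=np.percentile(z,95) ; k=pts[abs(z-zt)<.004][:,:2].astype(np.float32)
        print(q,m.sum(),zt,len(k),cv2.minAreaRect(k), k.mean(0), k[:,1].min(),k[:,1].max())
E
```

```text
t: 7.4
ee_pos: [0.5109, -0.1176, 0.2147]
eef_rot: [-0.002, 1.0, 0.0, -0.001]
wrist_force: [-0.2, -0.8, -1.0]
opening: 0.0176
0.017596343768253638
block 4808 0.060975776046208366 3814 ((0.5140106678009033, 0.008534999564290047), (0.10925409197807312, 0.05031352490186691), 0.007976701483130455) [0.5109502 0.0080924] -0.01661969 0.033697866
right_board_center 4053 0.060964581357397366 3760 ((0.5099958181381226, -0.07309135794639587), (0.05021221190690994, 0.10940287262201309), 89.183349609375) [ 0.50608635 -0.07271515] -0.09791392 -0.047351047
left_board_center 4702 0.0608258802589839 3928 ((0.5137505531311035, 0.06256750226020813), (0.10909130424261093, 0.06093503534793854), 0.2689281404018402) [0.5109384  0.06577846] 0.032072127 0.09308534
strip_center 4396 0.22639622353765315 3734 ((0.504852294921875, -0.11667926609516144), (0.08021531254053116, 0.018280113115906715), 0.2821331322193146) [ 0.50161296 -0.11681324] -0.12588452 -0.10754839
```

View pics/c.png

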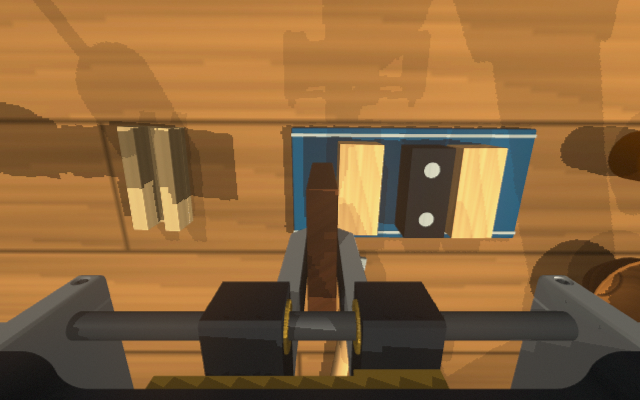

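The wrist view shows the block's near face at y=-0.0166 with yaw 0°, and the right board's edge at y≈-0.048. The gap is about 31 mm. The strip in hand is centred at y=-0.1167. I'll move to mid-gap and lower it to just above the bed.

```bash
python3 -m creep '[-3,28,0,0,8, 0,28,0,0,8, 0,28,0,0,8, 0,0,0,0,8, 0,0,25,0,8, 0,0,25,0,8, 0,0,25,0,8, 0,0,22,0,8, 0,0,15,0,8, 0,0,0,0,8]'; python3 -m creep '[0,2,0,0,8, 0,2,0,0,8, 0,1,0,0,8, 0,0,0,0,8]'
```

```text
t: 8.9
ee_pos: [0.5135, -0.0364, 0.1028]
eef_rot: [0.001, 1.0, -0.0, -0.001]
wrist_force: [-0.3, -0.4, -0.1]
opening: 0.0177
t: 9.4
ee_pos: [0.5141, -0.0305, 0.1037]
eef_rot: [0.0, 1.0, -0.0, 0.0]
wrist_force: [-0.6, 0.3, -0.5]
opening: 0.0178
```

```bash
python3 -m creep '[0,2,0,0,8, 0,1,0,0,8, 0,1,0,0,8, 0,0,0,0,8]'; python3 -m creep '[0,1,0,0,8, 0,0,0,0,8]'
```

```text
t: 9.9
ee_pos: [0.514, -0.0266, 0.1035]
eef_rot: [0.0, 1.0, -0.0, -0.0]
wrist_force: [-0.3, 1.1, -0.9]
opening: 0.0179
t: 10.15
ee_pos: [0.514, -0.0259, 0.1035]
eef_rot: [0.0, 1.0, -0.0, 0.0]
wrist_force: [-0.7, -2.5, -1.0]
opening: 0.0176
```

```bash
python3 -m creep '[0,0,2,0,8, 0,0,1,0,8, 0,0,1,0,8, 0,0,0,0,8]'; python3 -m creep '[0,1,0,0,8, 0,0,0.5,0,8, 0,0,0,0,8]'
```

```text
t: 10.65
ee_pos: [0.5139, -0.0258, 0.0994]
eef_rot: [0.0, 1.0, -0.0, -0.0]
wrist_force: [2.0, -3.2, -3.0]
opening: 0.0178
t: 11.02
ee_pos: [0.514, -0.0257, 0.0991]
eef_rot: [0.001, 1.0, -0.001, 0.0]
wrist_force: [-0.2, -8.9, 1.3]
opening: 0.0179
```

```bash
python3 -m creep '[0,0,1,0,8, 0,0,0,0,8]';  python3 -m creep '[0,0,0.5,0,8, 0,0,0,0,8]'
```

```text
t: 11.28
ee_pos: [0.5142, -0.0257, 0.0989]
eef_rot: [0.001, 1.0, -0.0, 0.0]
wrist_force: [-5.9, -8.6, 19.6]
opening: 0.0179
t: 11.52
ee_pos: [0.5143, -0.0257, 0.0988]
eef_rot: [0.001, 1.0, -0.0, 0.001]
wrist_force: [-10.1, -8.1, 29.4]
opening: 0.0178
```

```bash
python3 -m creep '[0,-0.5,-1,0,8, 0,0,0,0,30, 0,0,0,0,50, 0,0,0,0,50, 0,0,0,0,50, 0,0,0,0,50]'; python3 -m creep '[0,0,-20,0,60, 0,0,-30,0,60, 0,0,-40,0,60, 0,-40,-20,0,40, 0,-40,0,0,20, 0,-40,0,0,0, 0,0,0,0,0]'; python3 - <<'E'
from h import *
im,d,P=cloud('wrist'); save('d.png',im)
for q in ['block','right_board_center','strip_center']:
    r=cut_out('wrist',q)
    if r:
        m=r[0]['region']&(d>0); pts=P[m]; z=pts[:,2]
        zt=np.percentile(z,95) ; k=pts[abs(z-zt)<.004][:,:2].astype(np.float32)
        print(q,m.sum(),zt,len(k),cv2.minAreaRect(k), k.mean(0), k[:,1].min(),k[:,1].max())
E
```

```text
t: 12.28
ee_pos: [0.5139, -0.0251, 0.0985]
eef_rot: [0.0, 1.0, -0.0, -0.0]
wrist_force: [0.1, -0.4, -0.4]
opening: 0.0497
t: 13.15
ee_pos: [0.5134, -0.148, 0.2086]
eef_rot: [0.002, 1.0, -0.0, -0.0]
wrist_force: [0.2, 1.2, -0.8]
opening: 0.0234
block 2521 0.06102365985091435 2251 ((0.5138347148895264, 0.007679332047700882), (0.05203614383935928, 0.10891257226467133), 89.77794647216797) [0.50529265 0.01793864] -0.018161139 0.03384363
right_board_center 4548 0.06087617475143772 4015 ((0.5103153586387634, -0.07332776486873627), (0.05019265040755272, 0.11021976172924042), 89.25917053222656) [ 0.50712293 -0.07348759] -0.09891233 -0.04758587
strip_center 4188 0.11051178157249412 1703 ((0.5128194093704224, -0.025513384491205215), (0.018919454887509346, 0.09000885486602783), 89.82157135009766) [ 0.5107758 -0.0261413] -0.035061385 -0.015991386
```

View pics/d.png

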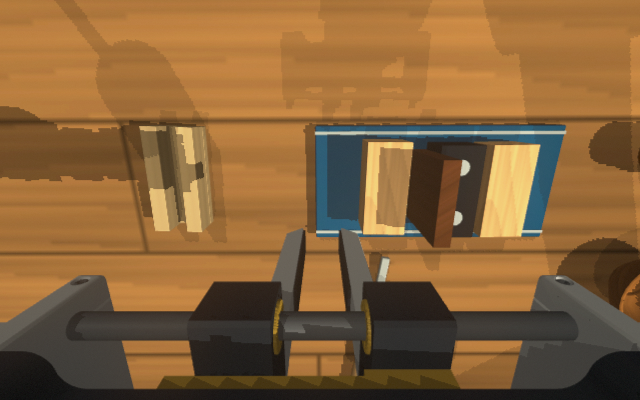

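The view shows the strip standing flush at y=-0.0255 and x=0.513, with yaw about 0.2°. The board's outer face is at y≈-0.0985. To push squarely, I'll turn the gripper 90° so both fingers bear on the board. First I'll check the last joint's room.

```bash
python3 -c "
from h import *
print(arm.get_obs()['q'])"
```

```text
[-0.12927933  0.29079902  0.41255614  1.87263436 -0.13685519  1.00588524
  1.91323072]
```

```bash
python3 -m creep '[0,0,0,-10,60, 0,0,0,0,60]'; python3 -c "
from h import *
print(arm.get_obs()['q'])"
```

```text
t: 13.6
ee_pos: [0.5141, -0.1442, 0.2085]
eef_rot: [-0.087, 0.996, 0.0, 0.0]
wrist_force: [0.1, 0.2, 0.1]
opening: 0.024
[-0.10419133  0.28794819  0.38245937  1.87172826 -0.12622098  1.00528733
  2.07764248]
```

```bash
python3 -m creep '[0,0,0,10,60, 0,0,0,10,60, 0,0,0,10,60, 0,0,0,10,60, 0,0,0,10,60, 0,0,0,10,60, 0,0,0,10,60, 0,0,0,10,60, 0,0,0,10,60, 0,0,0,10,60]'; python3 -m creep '[0,0,0,0,60, 0,-2,0,0,60]'
```

```text
t: 14.85
ee_pos: [0.5141, -0.1445, 0.2085]
eef_rot: [0.711, 0.704, 0.0, 0.0]
wrist_force: [-0.1, -0.2, -0.2]
opening: 0.0601
t: 15.1
ee_pos: [0.5119, -0.1448, 0.2084]
eef_rot: [0.706, 0.708, -0.0, 0.0]
wrist_force: [0.8, 0.1, -0.5]
opening: 0.0599
```

```bash
python3 -m creep '[0,0,35,0,60, 0,0,35,0,60, 0,0,35,0,60, 0,0,30,0,60, 0,0,20,0,60, 0,0,5,0,60, 0,0,0,0,60]'; python3 -m creep '[8,0,0,0,60, 8,0,0,0,60, 8,0,0,0,60, 6,0,0,0,60, 0,0,0,0,60]'
```

```text
t: 15.98
ee_pos: [0.5122, -0.1454, 0.049]
eef_rot: [0.707, 0.707, 0.0, 0.0]
wrist_force: [0.6, -0.3, 0.4]
opening: 0.0601
t: 16.6
ee_pos: [0.512, -0.1146, 0.0485]
eef_rot: [0.707, 0.707, 0.0, -0.0]
wrist_force: [0.1, -1.0, -0.6]
opening: 0.0601
```

Contact is expected around TCP y=-0.107 and the end position around -0.093. I'll continue in slow steps.

```bash
python3 -m creep '[2,0,0,0,60, 2,0,0,0,60, 2,0,0,0,60, 2,0,0,0,60, 2,0,0,0,60]';  python3 -m creep '[2,0,0,0,60, 2,0,0,0,60, 2,0,0,0,60, 0,0,0,0,60]'; python3 -m creep '[1,0,0,0,60, 1,0,0,0,60, 1,0,0,0,60, 0,0,0,0,60]'
```

```text
t: 17.23
ee_pos: [0.5119, -0.1052, 0.0485]
eef_rot: [0.707, 0.707, -0.0, 0.0]
wrist_force: [-0.1, -1.0, 0.1]
opening: 0.0598
t: 17.73
ee_pos: [0.5119, -0.0989, 0.0485]
eef_rot: [0.707, 0.707, 0.0, -0.0]
wrist_force: [0.4, -0.1, -0.2]
opening: 0.06
t: 18.23
ee_pos: [0.512, -0.096, 0.0485]
eef_rot: [0.707, 0.707, 0.0, 0.0]
wrist_force: [0.2, -0.0, -0.5]
opening: 0.0598
```

```bash
python3 -m creep '[1,0,0,0,60, 0,0,0,0,60]'; python3 -m creep '[1,0,0,0,60, 0,0,0,0,60]'; python3 -m creep '[1,0,0,0,60, 0,0,0,0,60]'; python3 -m creep '[1,0,0,0,60, 0,0,0,0,60]'
```

```text
t: 18.48
ee_pos: [0.5119, -0.0951, 0.0485]
eef_rot: [0.707, 0.707, -0.0, -0.0]
wrist_force: [-0.6, -0.0, 0.6]
opening: 0.0602
t: 18.73
ee_pos: [0.5119, -0.0944, 0.0485]
eef_rot: [0.707, 0.707, -0.0, 0.0]
wrist_force: [-0.4, -3.1, 0.4]
opening: 0.0602
t: 18.98
ee_pos: [0.5119, -0.0943, 0.0485]
eef_rot: [0.708, 0.707, -0.0, 0.001]
wrist_force: [-0.7, -8.0, -1.6]
opening: 0.0601
t: 19.23
ee_pos: [0.5119, -0.0943, 0.0486]
eef_rot: [0.708, 0.706, -0.001, 0.001]
wrist_force: [-0.2, -14.0, -2.5]
opening: 0.06
```

```bash
python3 - <<'E'
from h import *
im,d,P=cloud('top'); im2,d2,P2=cloud('wrist'); save('e.png',np.hstack([im[150:330,180:460].repeat(1,0),im2[::2,::2][:180]]))
print(arm.get_obs()['wrist_force'])
for q in ['block','right_board_center','strip_center']:
    r=cut_out('top',q)
    if r:
        m=r[0]['region']&(d>0); pts=P[m]; z=pts[:,2]
        zt=np.percentile(z,85) ; k=pts[abs(z-zt)<.004][:,:2].astype(np.float32)
        print(q,m.sum(),zt,len(k),cv2.minAreaRect(k), k[:,1].min(),k[:,1].max())
E
```

```text
[ -0.21204293 -13.15249524  -1.56642396]
block 954 0.06041650556943769 903 ((0.5144889950752258, 0.009171711280941963), (0.04855884239077568, 0.10964901745319366), 87.68267822265625) -0.015818404 0.03420244
strip_center 183 0.11024848792757345 160 ((0.5255175232887268, -0.024968480691313744), (0.06090298667550087, 0.015256131067872047), 0.5941341519355774) -0.03234918 -0.017029041
```

View pics/e.png

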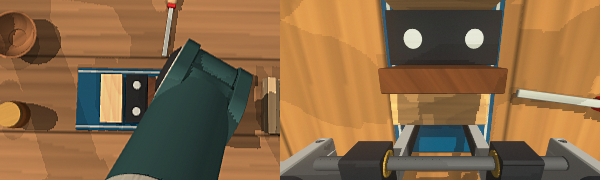

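```bash
python3 -m creep '[-0.5,0,0,0,60, 0,0,0,0,60, 0,0,0,0,60, 0,0,0,0,60]'; python3 - <<'E'
from h import *
im,d,P=cloud('wrist')
print(arm.get_obs()['wrist_force'])
for q in ['block','right_board_center','strip_center']:
    r=cut_out('wrist',q)
    if r:
        m=r[0]['region']&(d>0); pts=P[m]; z=pts[:,2]
        h={'s':.1105}.get(q[0],.061)
        k=pts[abs(z-h)<.004][:,:2].astype(np.float32)
        print(q,m.sum(),len(k),cv2.minAreaRect(k), k[:,1].min(),k[:,1].max(),np.percentile(z,95))
E
```

```text
t: 19.98
ee_pos: [0.5119, -0.0943, 0.0486]
eef_rot: [0.708, 0.707, -0.001, 0.001]
wrist_force: [-0.3, -11.0, -1.5]
opening: 0.0599
[  0.55911726 -10.60773143  -2.03443261]
block 24808 24703 ((0.5142704248428345, 0.009324882179498672), (0.11028292030096054, 0.05053800344467163), 0.018284184858202934) -0.015957007 0.034590863 0.0611126355493753
right_board_center 11883 11875 ((0.5103458762168884, -0.06511181592941284), (0.038015011698007584, 0.10998193919658661), 89.9619369506836) -0.08409979 -0.046082232 0.0609011094761652
strip_center 14320 12924 ((0.5133278965950012, -0.02489185705780983), (0.09060076624155045, 0.01832934096455574), 0.09788770228624344) -0.03411126 -0.0157766 0.11085708458754769
```

```bash
python3 -c "
from h import *
workorder.close_job(); print(arm.get_obs()['wrist_force'])"
```

```text
the job is handed in; nothing more can be done
the job is handed in; nothing more can be done
```

The strip is standing in the wide gap, on the block's right (-y) side. I stood it flush on the block and let go. I then turned the gripper 90° and pushed the right board up to it with both fingers, and handed the job in at about 20 s while still pressing.

The last wrist-camera check, in the block's frame, with the judged limits:

| Check | Measured | Limit |
|---|---|---|
| Strip y | -34.2 mm | -37 to -31 mm |
| Strip x | -1 mm | ±20 mm |
| Strip angle | about 0.1° | 0.07 rad (4°) |
| Right board y | about -68.4 mm | -71.5 to -64 mm |
| Right board x | about -4 mm | ±20 mm |
| Right board angle | about 0° | 0.05 rad (2.9°) |

- **Board y:** the strip hid part of the board's top, so I worked this out from its outer edge.
- **Press force:** the wrist read about 11 N, steady, with the arm still. The force between board, strip and block was not measured separately.
- **Fingers:** they bore only on the board's outer face, well away from the strip.
- **Left alone:** the tool stayed clear of the left board, jar, bowl and gouge. I did not re-measure their positions at the end.
- **Missed checks:** the arm hid the right board from the top camera at the end, so that camera gave no reading for it. The force reading I asked for after handing in was refused.

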